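# Clear up the album-mounting kit

### The job

Sort the things left over from mounting photos into their trays: both rolls of tape into the green tray, both rubber stamps into the white tray and the glue stick into the blue tray. Put everything down on the floor of its tray, tapes lying flat, stamps standing on their rubber and the glue stick upright on its base, nothing stacked. Leave the mug and the black film pot where they are.

Things in the scene. Friction and masses are not known exactly. Their poses are not given: they have to be found in the camera images.
- tape_cream: cream roll of adhesive tape with a cardboard core, lying flat: outer diameter 54 mm, 25 mm high, hole 28 mm. Origin: centre of its underside, z up; round, so its yaw does not matter; 40 to 85 g
- tape_teal: teal (blue-green) roll of adhesive tape with a cardboard core, lying flat: outer diameter 54 mm, 25 mm high, hole 28 mm. Origin: centre of its underside, z up; round, so its yaw does not matter; 40 to 85 g
- stamp_light: rubber stamp of pale wood standing on its rubber: base 46 (x) by 28 (y) mm and 16 mm high, a round handle on top, slim (14 mm) above the base and thickest (24 to 25 mm diameter) from 44 to 60 mm height, 70 mm tall in all. Origin: centre of its underside, z up along the handle; 50 to 100 g
- stamp_dark: rubber stamp of dark brown wood standing on its rubber: base 46 (x) by 28 (y) mm and 16 mm high, a round handle on top, slim (14 mm) above the base and thickest (24 to 25 mm diameter) from 44 to 60 mm height, 70 mm tall in all. Origin: centre of its underside, z up along the handle; 50 to 100 g
- glue_stick: glue stick, white tube with a purple band and a purple cap, standing upright: a cylinder of 28 mm diameter, 88 mm tall, the cap being the top 26 mm and firmly on. Origin: centre of its underside, z up; 28 to 56 g
- film_pot: black film pot with a grey lid, standing upright: 31 mm diameter (lid 34 mm), 50 mm tall, 21 to 42 g. Not to be sorted. Origin: centre of its underside, z up
- mug: pot-bellied mug, white below and brown above, 84 mm across and 95 mm tall, with a handle on its +y side reaching 71 mm from the axis. Loose; not to be moved. Origin: centre of its underside, z up
- tray_green: green shallow plastic tray for the tape, fixed to the table, open on top; outside 130 (its x) by 160 (its y) by 18 mm high, walls and floor 4 mm thick, so inside 122 x 152 mm. Origin: centre of its underside, on the table; x along its short side, y along its long side (turned at most about 12 degrees from the world's x and y), z up
- tray_white: white shallow plastic tray for the stamps, fixed to the table, open on top; outside 130 (its x) by 160 (its y) by 18 mm high, walls and floor 4 mm thick, so inside 122 x 152 mm. Origin: centre of its underside, on the table; x along its short side, y along its long side (turned at most about 12 degrees from the world's x and y), z up
- tray_blue: blue shallow plastic tray for the glue stick, fixed to the table, open on top; outside 130 (its x) by 160 (its y) by 18 mm high, walls and floor 4 mm thick, so inside 122 x 152 mm. Origin: centre of its underside, on the table; x along its short side, y along its long side (turned at most about 12 degrees from the world's x and y), z up
Mind the look-alikes: they are no part of the job. Of the things like the tape_teal, leave any that is orange, red or yellow; of the rest the smaller one is meant.

How it is judged:
By the outcome, as a careful person would: the job done as asked, in the order asked, and still so for the second after the job is handed in, with the robot touching nothing.
It also fails if it takes over 118 s, if anything falls off the work surface, if the arm or the gripper's body presses on something with over 40 N, if the wrist force passes 120 N, or if a joint passes its speed limit or range.

### The arm

A 6-joint arm with a two-finger parallel gripper is mounted at the origin on the work surface. World frame = base frame: x ahead of the robot, y to its left, z up, the work surface at z = 0. Lengths are in m, angles in rad, forces in N, time in s.
With the tool pointing down it reaches from about 0.3 to 0.875 m from the base axis. Payload 6.4 kg.
Tool frame: the origin (TCP) lies midway between the tips of the shut fingers; the grasp point (between the pads) lies 19 mm behind it; z points along the fingers, y is the line along which they close (so a half turn about z gives the same grasp; the last joint's range is limited). The gripper opens to 85 mm and grips with 20 to 120 N. Pads are 22 mm wide; open, the fingers measure 114 mm over their backs; the gripper's body (76 mm by 85 mm) begins 54 mm behind the grasp point. The pads swing forward as they close: fully open they stand 13 mm farther back than shut.
Start: joints at [0.933, 0.181, 1.607, -0, 1.354, -0.206], TCP at [0.241, 0.522, 0.231] pointing down, gripper open.
Joint ranges: [-2.99, 2.99], [-0.89, 2.07], [0.3, 2.58], [-1.14, 4.28], [0, 2.63], [-3.12, 3.12]. Speed limits (rad/s): [2.57, 2.57, 3.01, 3.14, 3.14, 3.14].

### API

Orientations are given as a unit quaternion [w, x, y, z].
In Python, from bench import status, camera, ctrl gives the robot as it stands. The module is installed in compiled form; this text tells all that it offers.
- The arm moves only by the shell command python3 -m handwheel 'ROWS'. ROWS is JSON, a list that holds one entry, the list of rows, each a list of 7 numbers: the opening, from -1 (shut) to 1 (fully open), then the shift along the tool's x, y, z in cm, then the turn, a rotation vector about the tool's x, y, z in degrees. A call has 1 to 10 rows; each row is the pose to reach, as a shift and turn from the pose commanded when the call began, along the tool's axes at that moment; what a row does not reach only later rows make up. A row lasts 1/8 s, in which the tool goes at most 62.5 mm and 10.7 degrees, less where a joint would pass 70% of its speed; a pose out of reach is approached as far as the arm can. A call with a gripper value outside its range is refused whole. The fingers move at their own pace and stop on an object; the grip force is fixed at half the most. Time passes only in rows, so rows that repeat a pose let the fingers close. It gives the time, the measured TCP pose, the force, the opening and the grip force at its end, in the units of the state.
- status.get_obs(): the state, without advancing time (a new reading comes with each control period).
- camera(name): name is "scene" or "side" or "wrist"; returns a dict with "frame" (400x640x3 uint8, blue, green, red), "depth" (400x640 float32, m along the optical axis (not along the pixel's ray), 0 where there is no reading), "fx", "fy", "cx", "cy" (pixels), "extrinsics" (4x4, takes a point from camera to world coordinates); the wrist camera has in their place "hand_eye" (4x4, takes a point from camera to tool coordinates, whose origin is the TCP and whose axes are the flange's). Camera axes: x right, y down, z forward; pixel columns grow to the right and rows downward; lengths in m; the calibration is good to about 2 mm. A picture is of the moment at which its call begins: read the wrist's pose just before it.
- ctrl.hand_in(): hands the job in; it is judged then, once.
The state is a dict: "time_s": time; "q": joint angles; "dq": joint speeds; "joint_efforts": joint torques, N m; "eef_pos": TCP position; "eef_rot": TCP orientation; "wrist_force": force on the tool from outside, world axes, zero at the start; "torque": the same for the moment, N m; "opening": opening from 0.0 (shut) to 1.0 (fully open); "grasp_force": force on a finger pad.
Only numpy, scipy, OpenCV 4.12 (cv2) and the standard library are available. Lean on these libraries where they do the work, as an engineer would, in place of code of your own. Each camera call takes 0.05 s, during which the arm holds its last target. There are 200 camera calls.

## Working session

There is one attempt and no reset: what is moved stays moved. The work goes in short steps, Python scripts to look and compute and a shell command to move; the robot and the scene stay as the last step left them, time stands still between calls to the robot, and variables do not carry over. Pictures are saved under pics/ and viewed, at most 14 in all, crops included, and the job is handed in when it is done.

```bash
mkdir -p pics; ls; python3 - <<'E'
from bench import status,camera
import cv2,numpy as np
o=status.get_obs();print({k:np.round(v,3).tolist() for k,v in o.items()})
for n in("scene","side"):
    c=camera(n);cv2.imwrite(f"pics/{n}0.png",c["frame"]);np.savez(f"{n}0.npz",**c)
    print(n,c["fx"],c["fy"],c["cx"],c["cy"],np.round(c["extrinsics"],3).tolist())
E
```

```text
pics
{'time_s': 0.0, 'q': [0.933, 0.182, 1.608, 0.0, 1.354, -0.206], 'dq': [-0.001, 0.002, 0.002, 0.0, -0.001, -0.0], 'joint_efforts': [-0.001, -44.487, -35.134, -0.0, 0.009, 0.0], 'eef_pos': [0.24, 0.522, 0.23], 'eef_rot': [-0.0, 0.214, 0.977, -0.001], 'wrist_force': [0.943, -0.461, 0.466], 'torque': [0.014, -0.016, 0.041], 'grasp_force': 0.0, 'opening': 0.998}
scene 486.5953666528989 486.5953666528989 316.36289542134523 197.1862092646193 [[-0.494, 0.468, -0.733, 1.289], [0.869, 0.285, -0.403, 0.424], [0.02, -0.836, -0.548, 0.684], [0.0, 0.0, 0.0, 1.0]]
side 455.5834906643 455.5834906643 321.56556117392745 198.72923945095496 [[0.808, -0.303, 0.505, -0.203], [-0.589, -0.427, 0.686, -0.859], [0.008, -0.852, -0.524, 0.703], [0.0, 0.0, 0.0, 1.0]]
```

View pics/scene0.png

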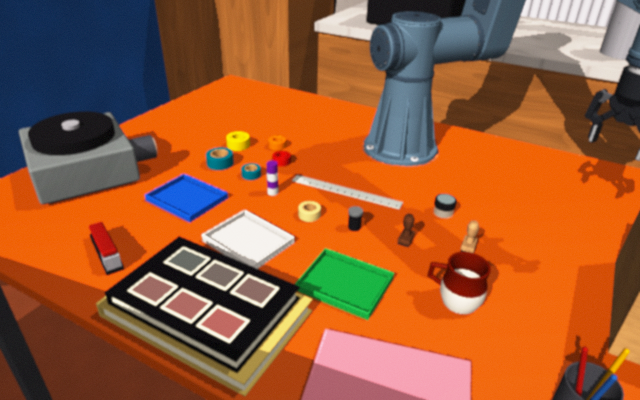

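View pics/side0.png

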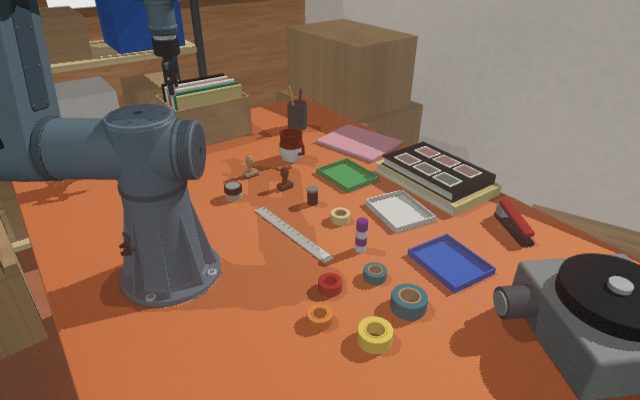

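The scene view shows the small teal roll at (251,171), with the big teal, yellow, orange and red look-alikes around it. It also shows the cream tape (310,211), dark stamp (407,230), light stamp (472,237), glue (272,178), pot (356,218), a jar-like look-alike (445,206), and the trays green (347,282), white (248,238) and blue (187,197). The side view agrees, with the small teal roll at (375,272).

```bash
cat > h.py <<'E'
import numpy as np,cv2
def world(c,T=None):
    "world xyz per pixel from depth"
    T=c["extrinsics"] if T is None else T
    v,u=np.mgrid[:400,:640]; d=c["depth"]
    P=np.stack([(u-c["cx"])/c["fx"]*d,(v-c["cy"])/c["fy"]*d,d],-1)
    return P@T[:3,:3].T+T[:3,3]
def plane(c,uv,z,T=None):
    T=c["extrinsics"] if T is None else T
    r=T[:3,:3]@np.array([(uv[0]-c["cx"])/c["fx"],(uv[1]-c["cy"])/c["fy"],1]); t=T[:3,3]
    return t+r*(z-t[2])/r[2]
E
python3 - <<'E'
import numpy as np,cv2
from h import *
for n in("scene","side"):
    c=dict(np.load(n+"0.npz")); W=world(c); hsv=cv2.cvtColor(c["frame"],cv2.COLOR_BGR2HSV)
    px={"scene":dict(cream=(310,211),teal=(251,171),bigteal=(219,158),red=(282,158),light=(472,237),dark=(407,230),glue=(272,178),pot=(356,218),mug=(465,283),jar=(445,206)),
     "side":dict(cream=(341,215),teal=(375,272),bigteal=(409,301),red=(330,285),light=(251,167),dark=(285,180),glue=(361,235),pot=(312,196),mug=(291,146),jar=(233,190))}[n]
    print(n)
    # things above table
    m=((W[...,2]>.008)&(W[...,2]<.2)&(W[...,0]>.25)&(W[...,0]<.9)&(c["depth"]>0)).astype(np.uint8)
    k,lab,st,_=cv2.connectedComponentsWithStats(m)
    for a,(u,v) in px.items():
        w=lab[v-8:v+9,u-8:u+9]; ids=w[w>0]
        if len(ids)==0: print(a,"none");continue
        i=np.bincount(ids).argmax(); P=W[lab==i]
        lo,hi=np.percentile(P,[2,98],axis=0); zt=np.percentile(P[:,2],97)
        top=P[P[:,2]>zt-.006]
        print(a,len(P),"mid",((lo+hi)/2).round(3)[:2],"ext",(hi-lo).round(3),"ztop",zt.round(3),"topmid",((top.min(0)+top.max(0))/2).round(3)[:2])
    tr={"scene":dict(g=(347,282),w=(248,238),b=(187,197)),"side":dict(g=(347,176),w=(400,211),b=(450,262))}[n]
    for a,(u,v) in tr.items():
        f=cv2.GaussianBlur(hsv,(3,3),0)
        if a=="w": mm=(hsv[...,1]<70)&(hsv[...,2]>90)
        else:
            h0=int(hsv[v,u,0]); mm=(abs(hsv[...,0].astype(int)-h0)<15)&(hsv[...,1]>120)
        k,lab,st,_=cv2.connectedComponentsWithStats(mm.astype(np.uint8)); M=(lab==lab[v,u])
        P=W[M&(c["depth"]>0)]; P=P[P[:,2]<.03]
        (x,y),s,ang=cv2.minAreaRect(P[:,:2].astype(np.float32))
        print("tray",a,len(P),np.round([x,y],3),np.round(s,3),round(ang,1),np.percentile(P[:,2],[5,50,97]).round(3))
E
```

```text
scene
cream 330 mid [ 0.457 -0.053] ext [0.048 0.05  0.018] ztop 0.026 topmid [ 0.454 -0.054]
teal 248 mid [ 0.374 -0.284] ext [0.05  0.05  0.017] ztop 0.026 topmid [ 0.372 -0.284]
bigteal 485 mid [ 0.37  -0.395] ext [0.07  0.069 0.027] ztop 0.037 topmid [ 0.367 -0.397]
red 530 mid [ 0.34  -0.225] ext [0.176 0.103 0.078] ztop 0.087 topmid [ 0.415 -0.187]
light 2931 mid [0.485 0.33 ] ext [0.216 0.1   0.083] ztop 0.095 topmid [0.551 0.343]
dark 341 mid [0.428 0.183] ext [0.04  0.026 0.061] ztop 0.069 topmid [0.426 0.183]
glue 530 mid [ 0.34  -0.225] ext [0.176 0.103 0.078] ztop 0.087 topmid [ 0.415 -0.187]
pot 279 mid [0.442 0.061] ext [0.031 0.03  0.042] ztop 0.051 topmid [0.44 0.06]
mug 2931 mid [0.485 0.33 ] ext [0.216 0.1   0.083] ztop 0.095 topmid [0.551 0.343]
jar 399 mid [0.276 0.223] ext [0.043 0.047 0.033] ztop 0.042 topmid [0.274 0.222]
tray g 3886 [0.625 0.129] [0.133 0.159] 1.1 [0.002 0.004 0.018]
tray w 3012 [ 0.601 -0.129] [0.185 0.152] 79.5 [0.001 0.004 0.018]
tray b 2093 [ 0.553 -0.354] [0.163 0.132] 85.1 [0.001 0.004 0.017]
side
cream 263 mid [ 0.449 -0.059] ext [0.05 
[... 313 characters left out ...]
ight 180 mid [0.372 0.307] ext [0.043 0.028 0.062] ztop 0.07 topmid [0.372 0.306]
dark 199 mid [0.42  0.179] ext [0.043 0.026 0.061] ztop 0.07 topmid [0.42  0.179]
glue 362 mid [ 0.409 -0.192] ext [0.024 0.024 0.079] ztop 0.089 topmid [ 0.412 -0.189]
pot 185 mid [0.437 0.056] ext [0.029 0.028 0.043] ztop 0.052 topmid [0.439 0.058]
mug 1306 mid [0.628 0.435] ext [0.236 0.313 0.13 ] ztop 0.133 topmid [0.723 0.558]
jar 224 mid [0.27  0.217] ext [0.039 0.047 0.033] ztop 0.043 topmid [0.272 0.221]
tray g 153407 [0.57  0.548] [2.183 2.675] 0.5 [-0.519  0.     0.02 ]
tray w 1788 [ 0.617 -0.124] [0.165 0.152] 80.3 [0.002 0.005 0.018]
tray b 1586 [ 0.546 -0.359] [0.159 0.126] 86.6 [0.002 0.004 0.018]
```

Positions from the two views agree within 8 mm, and the sizes and heights match the ones given. I'll go above the cream tape, turning the tool square to the world axes on the way.

```bash
cat > d.py <<'E'
"usage: d.py x y z : shift (cm, tool axes) from the present pose to x y z; and yaw (deg) of tool x from world -x"
import sys,numpy as np
from bench import status
from scipy.spatial.transform import Rotation as R
o=status.get_obs(); q=o["eef_rot"]; r=R.from_quat([q[1],q[2],q[3],q[0]]); M=r.as_matrix()
print("t",round(o["time_s"],2),"pos",np.round(o["eef_pos"],4),"yaw",round(np.degrees(np.arctan2(-M[1,0],-M[0,0])),1),"tilt",round(np.degrees(np.arccos(-M[2,2])),1),"open",round(o["opening"],2),"grip",round(o["grasp_force"],1))
a=[float(v) for v in sys.argv[1:]]
for i in range(0,len(a),3): print("d",np.round(100*M.T@(np.array(a[i:i+3])-o["eef_pos"]),2))
E
cat > look.py <<'E'
"wrist look: look.py name [view]"
import sys,numpy as np,cv2
from bench import status,camera
from scipy.spatial.transform import Rotation as R
from h import *
o=status.get_obs(); c=camera("wrist"); q=o["eef_rot"]; T=np.eye(4); T[:3,:3]=R.from_quat([q[1],q[2],q[3],q[0]]).as_matrix(); T[:3,3]=o["eef_pos"]
T=T@c["hand_eye"]; c["T"]=T; np.savez(sys.argv[1]+".npz",**c); cv2.imwrite(f"pics/{sys.argv[1]}.png",c["frame"])
W=world(c,T); m=((W[...,2]>.009)&(W[...,2]<.11)&(c["depth"]>.14)).astype(np.uint8)
k,lab,st,_=cv2.connectedComponentsWithStats(m)
for i in range(1,k):
    if st[i,4]<150: continue
    P=W[lab==i]; zt=np.percentile(P[:,2],98); t=P[P[:,2]>zt-.006]; (x,y),r=cv2.minEnclosingCircle(t[:,:2].astype(np.float32))
    rc=cv2.minAreaRect(P[:,:2].astype(np.float32))
    b=st[i]; print("box",b[:4],"ztop",zt.round(3),"topcircle",np.round([x,y,r],4),"rect",np.round(rc[0],3),np.round(rc[1],3),round(rc[2]),"bgr",np.median(c["frame"][lab==i],0))
E
R='[1,-43.3,-43.6,0,0,0,-24.7]'
python3 -m handwheel '[[[1,-43.3,-43.6,0,0,0,-24.7],[1,-43.3,-43.6,0,0,0,-24.7],[1,-43.3,-43.6,0,0,0,-24.7],[1,-43.3,-43.6,0,0,0,-24.7],[1,-43.3,-43.6,0,0,0,-24.7],[1,-43.3,-43.6,0,0,0,-24.7],[1,-43.3,-43.6,0,0,0,-24.7],[1,-43.3,-43.6,0,0,0,-24.7],[1,-43.3,-43.6,0,0,0,-24.7],[1,-43.3,-43.6,0,0,0,-24.7]]]'
python3 d.py .452 -.055 .23; python3 look.py w1
```

```text
time_s: 1.35
eef_pos: [0.4516, -0.0571, 0.2312]
eef_rot: [0.0, 0.001, 1.0, 0.0]
wrist_force: [1.1, 0.7, -0.2]
opening: 1.002
grasp_force: 0.0
t 1.35 pos [ 0.4516 -0.0571  0.2312] yaw -0.1 tilt 0.0 open 1.0 grip 0.0
d [-0.04  0.21  0.12]
box [ 0 54 24 68] ztop 0.033 topcircle [ 0.3761 -0.3701  0.0214] rect [ 0.374 -0.374] [0.023 0.068] 73 bgr [52. 50. 45.]
box [59 61 64 57] ztop 0.025 topcircle [ 0.3717 -0.2874  0.0276] rect [ 0.372 -0.287] [0.053 0.054] 10 bgr [93. 96. 64.]
box [523 117  65  45] ztop 0.07 topcircle [0.4234 0.179  0.0107] rect [0.424 0.18 ] [0.046 0.029] 3 bgr [ 40.  59. 101.]
box [148 118  62  39] ztop 0.088 topcircle [ 0.4135 -0.1891  0.0142] rect [ 0.413 -0.188] [0.028 0.028] 82 bgr [ 83.  46. 100.]
box [295 142  50  51] ztop 0.026 topcircle [ 0.4531 -0.0562  0.0271] rect [ 0.452 -0.057] [0.053 0.053] 2 bgr [142. 198. 230.]
box [411 142  43  38] ztop 0.05 topcircle [0.4406 0.0584 0.017 ] rect [0.44  0.058] [0.033 0.033] 57 bgr [124. 126. 138.]
box [  0 191 142 111] ztop 0.018 topcircle [ 0.5516 -0.3559  0.1028] rect [ 0.552 -0.356] [0.161 0.131] 85 bgr [89. 48. 49.]
box [612 224  28  58] ztop 0.068 topcircle [0.5544 0.2752 0.0049] rect [0.557 0.295] [0.067 0.051] 3 bgr [69. 74. 86.]
box [204 234 137 111] ztop 0.018 topcircle [ 0.6108 -0.122   0.1018] rect [ 0.612 -0.122] [0.16  0.131] 80 bgr [119. 125. 136.]
box [398 251 142  94] ztop 0.018 topcircle [0.6235 0.1258 0.1024] rect [0.623 0.126] [0.13  0.161] 1 bgr [ 66. 117.  75.]
box [591 346  49  54] ztop 0.013 topcircle [0.7526 0.354  0.0582] rect [0.752 0.354] [0.1   0.062] 16 bgr [169. 156. 229.]
box [214 362 212  29] ztop 0.037 topcircle [ 0.7212 -0.0573  0.1271] rect [ 0.729 -0.057] [0.02  0.288] 0 bgr [ 94. 102. 106.]
```

The wrist look fixes everything to about 2 mm and matches the first estimate, so I'll grasp the cream tape.

```bash
python3 -m handwheel '[[[1,-0.1,0.1,12,0,0,0],[1,-0.1,0.1,18,0,0,0],[1,-0.1,0.1,22.8,0,0,0],[1,-0.1,0.1,22.8,0,0,0],[1,-0.1,0.1,22.8,0,0,0],[-1,-0.1,0.1,22.8,0,0,0],[-1,-0.1,0.1,22.8,0,0,0],[-1,-0.1,0.1,22.8,0,0,0],[-1,-0.1,0.1,22.8,0,0,0],[-1,-0.1,0.1,22.8,0,0,0]]]'
python3 d.py .452 -.055 .1
```

```text
time_s: 2.65
eef_pos: [0.4546, -0.0547, 0.0059]
eef_rot: [0.002, 0.0, 1.0, -0.001]
wrist_force: [-0.9, 0.4, 6.9]
opening: 0.597
grasp_force: 63.0
t 2.65 pos [ 0.4546 -0.0547  0.0059] yaw -0.0 tilt 0.3 open 0.6 grip 63.0
d [ 0.21 -0.05 -9.41]
```

```bash
python3 -m handwheel '[[[-1,0,0,-6,0,0,0],[-1,0,0,-9,0,0,10],[-1,-4,3.5,-9,0,0,20],[-1,-8,7,-9,0,0,30],[-1,-12,10.5,-9,0,0,40],[-1,-16.9,14.3,-9,0,0,50],[-1,-16.9,14.3,-9,0,0,60],[-1,-16.9,14.3,-9,0,0,70],[-1,-16.9,14.3,-9,0,0,80],[-1,-16.9,14.3,-9,0,0,90]]]'
python3 d.py .6235 .088 .011;python3 -c "
from bench import status;print(status.get_obs()['q'])"
```

```text
time_s: 3.9
eef_pos: [0.6223, 0.0891, 0.0954]
eef_rot: [0.001, 0.709, 0.705, 0.001]
wrist_force: [0.2, 0.1, -0.3]
opening: 0.594
grasp_force: 63.2
t 3.9 pos [0.6223 0.0891 0.0954] yaw -90.4 tilt 0.2 open 0.59 grip 63.2
d [-0.11  0.1   8.44]
[-4.63298429e-02  4.40420943e-01  1.56794669e+00  1.20866241e-05
  1.13039325e+00 -4.01504306e-02]
```

```bash
python3 -m handwheel '[[[-1,0,0.1,6,0,0,0],[-1,0,0.1,8,0,0,0],[-1,0,0.1,8.4,0,0,0],[-1,0,0.1,8.4,0,0,0],[0.5,0,0.1,8.4,0,0,0],[0.5,0,0.1,8.4,0,0,0],[0.5,0,0.1,8.4,0,0,0],[0.5,0,0.1,4,0,0,0],[0.5,0,0.1,-6,0,0,0],[1,0,0.1,-10,0,0,0]]]'
python3 d.py .3717 -.2872 .2 .3717 -.2872 .004; python3 look.py w2
```

```text
time_s: 5.15
eef_pos: [0.6221, 0.0889, 0.1798]
eef_rot: [-0.0, 0.707, 0.707, -0.0]
wrist_force: [1.1, -0.1, 0.7]
opening: 0.937
grasp_force: 0.0
t 5.15 pos [0.6221 0.0889 0.1798] yaw -90.0 tilt 0.0 open 0.94 grip 0.0
d [-37.63 -25.01  -2.  ]
d [-37.63 -25.    17.6 ]
box [454   0 186 110] ztop 0.013 topcircle [0.8162 0.2143 0.0866] rect [0.816 0.214] [0.149 0.089] 14 bgr [186. 172. 241.]
box [242  43 156 180] ztop 0.018 topcircle [0.6247 0.1265 0.102 ] rect [0.624 0.126] [0.13 0.16] 1 bgr [ 78. 136.  82.]
box [28 57 95 38] ztop 0.07 topcircle [0.4259 0.1804 0.0109] rect [0.425 0.18 ] [0.047 0.028] 3 bgr [ 44.  63. 106.]
box [292 148  59  60] ztop 0.029 topcircle [0.6245 0.0912 0.0271] rect [0.625 0.092] [0.053 0.053] 88 bgr [167. 228. 243.]
box [420 165 220 227] ztop 0.063 topcircle [ 0.8263 -0.0163  0.1395] rect [ 0.821 -0.007] [0.201 0.225] 0 bgr [101. 113. 139.]
box [ 94 193  59  47] ztop 0.05 topcircle [0.4415 0.0589 0.0175] rect [0.442 0.059] [0.034 0.033] 6 bgr [110. 112. 125.]
box [249 288 133  95] ztop 0.018 topcircle [ 0.6147 -0.1063  0.091 ] rect [ 0.616 -0.106] [0.129 0.13 ] 80 bgr [135. 140. 147.]
box [407 317  20  63] ztop 0.034 topcircle [ 0.7214 -0.0956  0.0401] rect [ 0.728 -0.106] [0.015 0.101] 0 bgr [ 75. 108. 122.]
box [480 389  29  11] ztop 0.063 topcircle [ 0.8012 -0.1248  0.0156] rect [ 0.801 -0.126] [0.014 0.03 ] 75 bgr [89. 92. 90.]
box [135 390  25  10] ztop 0.022 topcircle [ 0.4148 -0.1804  0.0106] rect [ 0.417 -0.179] [0.011 0.026] 74 bgr [ 98.5 101.5 104. ]
```

```bash
python3 -m handwheel '[[[1,-37.6,-25,0,0,0,0],[1,-37.6,-25,0,0,0,0],[1,-37.6,-25,0,0,0,0],[1,-37.6,-25,0,0,0,0],[1,-37.6,-25,0,0,0,0],[1,-37.6,-25,0,0,0,0],[1,-37.6,-25,0,0,0,0],[1,-37.6,-25,0,0,0,0],[1,-37.6,-25,4,0,0,0],[1,-37.6,-25,8,0,0,0]]]'
python3 d.py .3717 -.2872 .005; python3 look.py w3
```

```text
time_s: 6.45
eef_pos: [0.3729, -0.287, 0.0979]
eef_rot: [0.001, 0.708, 0.707, 0.0]
wrist_force: [-0.3, 0.4, -1.1]
opening: 0.998
grasp_force: 0.0
t 6.45 pos [ 0.3729 -0.287   0.0979] yaw -90.1 tilt 0.1 open 1.0 grip 0.0
d [-0.   -0.13  9.29]
box [571   0  69  76] ztop 0.018 topcircle [ 0.558  -0.1767  0.0279] rect [ 0.559 -0.177] [0.035 0.049] 79 bgr [227. 230. 233.]
box [361  26  85  58] ztop 0.088 topcircle [ 0.4133 -0.1894  0.014 ] rect [ 0.411 -0.192] [0.02  0.028] 56 bgr [138.  55. 129.]
box [116 129  89  81] ztop 0.025 topcircle [ 0.2665 -0.2583  0.0273] rect [ 0.267 -0.258] [0.053 0.054] 2 bgr [ 47.  55. 180.]
box [279 172  77  77] ztop 0.025 topcircle [ 0.372  -0.288   0.0272] rect [ 0.372 -0.288] [0.053 0.053] 87 bgr [126. 119.  77.]
box [463 185 177 111] ztop 0.018 topcircle [ 0.544  -0.3171  0.0677] rect [ 0.527 -0.291] [0.137 0.07 ] 35 bgr [188.  98.  70.]
box [ 28 218  89  74] ztop 0.025 topcircle [ 0.191  -0.3229  0.0275] rect [ 0.191 -0.323] [0.054 0.053] 47 bgr [ 75. 139. 244.]
box [591 244  49 123] ztop 0.018 topcircle [ 0.6137 -0.3757  0.0525] rect [ 0.614 -0.373] [0.11  0.007] 85 bgr [138.5  78.   51. ]
box [261 295  99  81] ztop 0.036 topcircle [ 0.3664 -0.3999  0.0381] rect [ 0.367 -0.392] [0.06  0.076] 86 bgr [104. 114.  66.]
```

```bash
python3 -m handwheel '[[[1,0,0,5,0,0,0],[1,0,0,8,0,0,0],[1,0,0,9.5,0,0,0],[1,0,0,9.5,0,0,0],[-1,0,0,9.5,0,0,0],[-1,0,0,9.5,0,0,0],[-1,0,0,9.5,0,0,0],[-1,0,0,9.5,0,0,0],[-1,0,0,9.5,0,0,0]]]'
python3 d.py .6235 .1635 .1
```

```text
time_s: 7.62
eef_pos: [0.3732, -0.2879, 0.0052]
eef_rot: [0.001, 0.707, 0.707, -0.0]
wrist_force: [-1.3, 2.5, 9.3]
opening: 0.602
grasp_force: 62.1
t 7.62 pos [ 0.3732 -0.2879  0.0052] yaw -90.0 tilt 0.2 open 0.6 grip 62.1
d [45.13 25.03 -9.54]
```

```bash
python3 -m handwheel '[[[-1,0,0,-6,0,0,0],[-1,0,0,-12,0,0,0],[-1,45.1,25,-14,0,0,0],[-1,45.1,25,-14,0,0,0],[-1,45.1,25,-14,0,0,0],[-1,45.1,25,-14,0,0,0],[-1,45.1,25,-14,0,0,0],[-1,45.1,25,-14,0,0,0],[-1,45.1,25,-14,0,0,0],[-1,45.1,25,-14,0,0,0]]]'
python3 -m handwheel '[[[-1,45.1,25,-14,0,0,0]]]' >/dev/null 2>&1 & wait; python3 d.py .6235 .1635 .0105
```

```text
time_s: 8.88
eef_pos: [0.6158, 0.1519, 0.1438]
eef_rot: [0.001, 0.707, 0.707, 0.0]
wrist_force: [0.7, -1.0, -0.4]
opening: 0.602
grasp_force: 63.5
t 9.0 pos [0.644  0.2046 0.1588] yaw -90.0 tilt 0.1 open 0.6 grip 63.5
d [-4.1  -2.02 14.83]
```

That extra one-row call was a slip: it moved the tool about 6 cm too far, in free air. I'll settle and re-measure.

```bash
python3 -m handwheel '[[[-1,-4.1,-2,6,0,0,0],[-1,-4.1,-2,6,0,0,0],[-1,-4.1,-2,6,0,0,0]]]'; python3 d.py .6235 .1635 .0105
```

```text
time_s: 9.38
eef_pos: [0.6231, 0.161, 0.0984]
eef_rot: [-0.001, 0.708, 0.706, -0.001]
wrist_force: [-0.0, -0.2, -0.0]
opening: 0.596
grasp_force: 63.4
t 9.38 pos [0.6231 0.161  0.0984] yaw -90.1 tilt 0.1 open 0.6 grip 63.4
d [0.25 0.05 8.79]
```

```bash
python3 -m handwheel '[[[-1,0.2,0,5,0,0,0],[-1,0.2,0,8,0,0,0],[-1,0.2,0,8.8,0,0,0],[-1,0.2,0,8.8,0,0,0],[0.5,0.2,0,8.8,0,0,0],[0.5,0.2,0,8.8,0,0,0],[0.5,0.2,0,8.8,0,0,0],[0.5,0.2,0,4,0,0,0],[0.5,0.2,0,-6,0,0,0],[1,0.2,0,-10,0,0,0]]]'
python3 look.py w4; python3 d.py .425 .180 .18 .425 .180 .031
```

```text
time_s: 10.62
eef_pos: [0.6237, 0.1636, 0.1859]
eef_rot: [-0.0, 0.707, 0.707, -0.0]
wrist_force: [0.9, 0.5, -0.3]
opening: 0.936
grasp_force: 0.0
box [ 0  0 56 28] ztop 0.042 topcircle [0.3838 0.3047 0.0051] rect [0.378 0.305] [0.046 0.018] 5 bgr [ 95. 126. 165.]
box [189   0  78  55] ztop 0.078 topcircle [0.5557 0.2875 0.0144] rect [0.557 0.29 ] [0.054 0.039] 6 bgr [ 29.  42. 111.]
box [426   0 214 188] ztop 0.013 topcircle [0.82   0.2558 0.1218] rect [0.82  0.256] [0.178 0.168] 14 bgr [165. 153. 224.]
box [248 132 141 154] ztop 0.018 topcircle [0.6246 0.1264 0.1021] rect [0.625 0.126] [0.13  0.161] 1 bgr [ 70. 121.  76.]
box [ 58 144  81  42] ztop 0.069 topcircle [0.4252 0.1806 0.0106] rect [0.425 0.181] [0.046 0.028] 5 bgr [33. 48. 87.]
box [292 150  58  59] ztop 0.029 topcircle [0.626  0.1631 0.027 ] rect [0.626 0.163] [0.053 0.053] 11 bgr [134. 128.  61.]
box [293 220  53  55] ztop 0.029 topcircle [0.6245 0.0916 0.027 ] rect [0.625 0.092] [0.053 0.053] 39 bgr [133. 186. 216.]
box [416 236 224 149] ztop 0.062 topcircle [0.8294 0.0226 0.112 ] rect [0.826 0.032] [0.149 0.211] 90 bgr [ 91. 106. 116.]
box [113 258  52  49] ztop 0.05 topcircle [0.4419 0.0591 0.0176] rect [0.442 0.059] [0.034 0.033] 63 bgr [ 74.  81. 102.]
box [404 310  23  75] ztop 0.035 topcircle [ 0.7213 -0.0261  0.0504] rect [ 0.729 -0.026] [0.101 0.017] 90 bgr [ 71. 104. 118.]
box [262 340 114  30] ztop 0.018 topcircle [ 0.6235 -0.0607  0.0669] rect [ 0.624 -0.053] [0.038 0.133] 88 bgr [110. 114. 123.]
box [480 389  29  11] ztop 0.063 topcircle [ 0.807  -0.0553  0.0165] rect [ 0.807 -0.056] [0.015 0.031] 85 bgr [88. 90. 98.]
t 10.68 pos [0.6287 0.1642 0.1968] yaw -90.0 tilt 0.8 open 0.99 grip 0.0
d [  1.57 -20.39   1.39]
d [  1.55 -20.61  16.29]
```

View pics/w4.png

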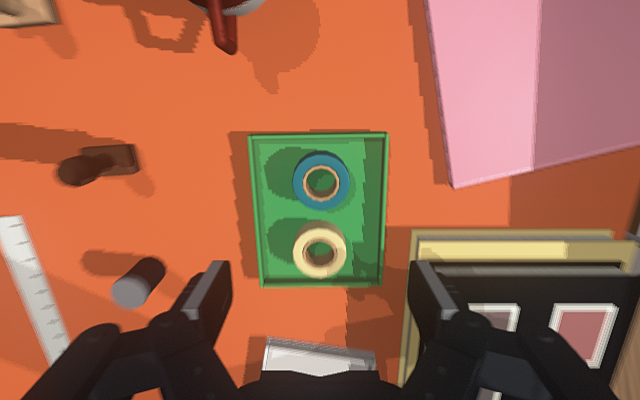

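The picture shows both tapes flat in the green tray, teal at (321,180) and cream at (319,249). Next is the dark stamp.

```bash
python3 -m handwheel '[[[1,1.7,-19.8,0,0,0,0],[1,1.7,-19.8,0,0,0,0],[1,1.7,-19.8,0,0,0,0],[1,1.7,-19.8,5,0,0,0],[1,1.7,-19.8,9,0,0,0],[1,1.7,-19.8,9,0,0,0],[1,1.7,-19.8,9,0,0,0]]]'
python3 look.py w5 | grep '0.4[0-9]* *0.1[789]';python3 d.py .425 .1805 .031
```

```text
time_s: 11.55
eef_pos: [0.4272, 0.1809, 0.0954]
eef_rot: [0.0, 0.707, 0.707, 0.001]
wrist_force: [0.0, 0.1, -0.2]
opening: 0.996
grasp_force: 0.0
box [280 187  67  70] ztop 0.07 topcircle [0.4244 0.1812 0.0106] rect [0.424 0.181] [0.046 0.028] 4 bgr [38. 55. 96.]
t 11.6 pos [0.4277 0.181  0.0958] yaw -90.0 tilt 0.2 open 1.0 grip 0.0
d [-0.05 -0.29  6.48]
```

```bash
python3 -m handwheel '[[[1,0,-0.2,4,0,0,0],[1,0,-0.2,6.4,0,0,0],[1,0,-0.2,6.4,0,0,0],[-1,0,-0.2,6.4,0,0,0],[-1,0,-0.2,6.4,0,0,0],[-1,0,-0.2,6.4,0,0,0],[-1,0,-0.2,6.4,0,0,0],[-1,0,-0.2,6.4,0,0,0],[-1,0,-0.2,6.4,0,0,0],[-1,0,-0.2,6.4,0,0,0]]]'
python3 d.py .604 -.159 .13 .604 -.159 .036
```

```text
time_s: 12.85
eef_pos: [0.4243, 0.1809, 0.0308]
eef_rot: [0.0, 0.707, 0.707, 0.0]
wrist_force: [-1.2, -0.3, 6.6]
opening: 0.26
grasp_force: 58.3
t 12.85 pos [0.4243 0.1809 0.0308] yaw -90.0 tilt 0.0 open 0.26 grip 58.3
d [-33.98  17.99  -9.91]
d [-33.98  17.98  -0.51]
```

```bash
python3 -m handwheel '[[[-1,0,0,-6,0,0,0],[-1,0,0,-10,0,0,0],[-1,-33.7,18.2,-10,0,0,0],[-1,-33.7,18.2,-10,0,0,0],[-1,-33.7,18.2,-10,0,0,0],[-1,-33.7,18.2,-10,0,0,0],[-1,-33.7,18.2,-10,0,0,0],[-1,-33.7,18.2,-10,0,0,0],[-1,-33.7,18.2,-7,0,0,0],[-1,-33.7,18.2,-7,0,0,0]]]'
python3 d.py .606 -.1565 .0355; python3 look.py w6
```

```text
time_s: 14.1
eef_pos: [0.6036, -0.1563, 0.0971]
eef_rot: [-0.003, 0.708, 0.706, -0.001]
wrist_force: [0.1, 1.0, -1.3]
opening: 0.265
grasp_force: 59.1
t 14.1 pos [ 0.6036 -0.1563  0.0971] yaw -90.1 tilt 0.4 open 0.26 grip 59.1
d [-0.04  0.27  6.16]
box [467   0 173 311] ztop 0.063 topcircle [ 0.7668 -0.1214  0.0933] rect [ 0.762 -0.126] [0.084 0.203] 0 bgr [53.  59.  61.5]
box [226  14 233 266] ztop 0.108 topcircle [ 0.6047 -0.1495  0.0251] rect [ 0.612 -0.122] [0.16  0.131] 80 bgr [ 98. 101. 120.]
box [  0 230  89  91] ztop 0.08 topcircle [ 0.4225 -0.1898  0.0112] rect [ 0.421 -0.185] [0.015 0.028] 30 bgr [98. 42. 95.]
box [284 343  60  30] ztop 0.018 topcircle [ 0.5987 -0.2877  0.0263] rect [ 0.602 -0.283] [0.024 0.053] 60 bgr [75. 39. 29.]
box [550 351  85  49] ztop 0.047 topcircle [ 0.8285 -0.2998  0.0144] rect [ 0.826 -0.307] [0.035 0.036] 62 bgr [72. 71. 77.]
```

View pics/w6.png

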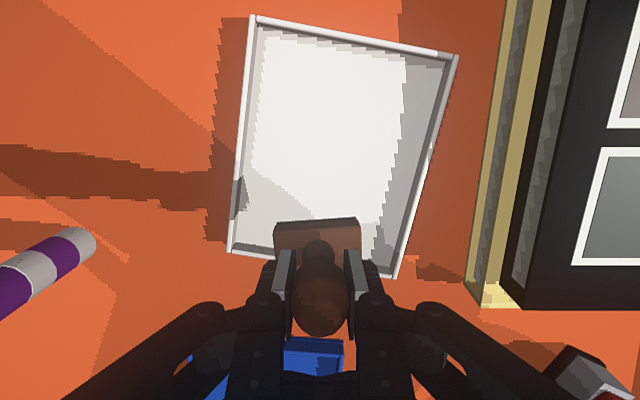

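The dark stamp (at 318,280) hangs upright over the lower end of the white tray. I'll lower and release it.

```bash
python3 -m handwheel '[[[-1,0,0.1,4,0,0,0],[-1,0,0.1,5.7,0,0,0],[-1,0,0.1,6.2,0,0,0],[-1,0,0.1,6.2,0,0,0],[0,0,0.1,6.2,0,0,0],[0,0,0.1,6.2,0,0,0],[0,0,0.1,6.2,0,0,0],[0,0,0.1,2,0,0,0],[0,0,0.1,-4,0,0,0],[1,0,0.1,-9,0,0,0]]]'
python3 -m handwheel '[[[1,0,0,0,0,0,0]]]';python3 look.py w7 | grep '0.60\|0.61'; python3 d.py .372 .306 .19
```

```text
time_s: 15.4
eef_pos: [0.6071, -0.1565, 0.1925]
eef_rot: [0.001, 0.707, 0.707, 0.0]
wrist_force: [0.5, -0.4, -0.3]
opening: 0.695
grasp_force: 0.0
time_s: 15.52
eef_pos: [0.6099, -0.1577, 0.1963]
eef_rot: [0.005, 0.707, 0.707, 0.002]
wrist_force: [-0.6, 0.4, -0.5]
opening: 0.904
grasp_force: 0.0
box [243  35 164 191] ztop 0.018 topcircle [ 0.6125 -0.1219  0.1021] rect [ 0.612 -0.122] [0.16  0.131] 80 bgr [183. 189. 203.]
box [290 157  48  44] ztop 0.074 topcircle [ 0.607  -0.1564  0.0103] rect [ 0.607 -0.156] [0.046 0.028] 2 bgr [ 72.  83. 112.]
t 15.57 pos [ 0.6082 -0.157   0.1929] yaw -90.0 tilt 0.3 open 0.98 grip 0.0
d [ 46.28 -23.65   0.07]
```

```bash
python3 -m handwheel '[[[1,46.3,-23.5,0,0,0,0],[1,46.3,-23.5,0,0,0,0],[1,46.3,-23.5,0,0,0,0],[1,46.3,-23.5,0,0,0,0],[1,46.3,-23.5,0,0,0,0],[1,46.3,-23.5,0,0,0,0],[1,46.3,-23.5,0,0,0,0],[1,46.3,-23.5,0,0,0,0],[1,46.3,-23.5,5,0,0,0],[1,46.3,-23.5,5,0,0,0]]]'
python3 look.py w8 ;python3 d.py .372 .306 .031
```

```text
time_s: 16.82
eef_pos: [0.3673, 0.3061, 0.1353]
eef_rot: [-0.002, 0.706, 0.708, -0.005]
wrist_force: [-0.6, -0.1, 1.2]
opening: 0.998
grasp_force: 0.0
box [505  95 135 170] ztop 0.094 topcircle [0.5478 0.3403 0.0382] rect [0.555 0.334] [0.08  0.099] 38 bgr [22. 31. 75.]
box [301 167  58  56] ztop 0.07 topcircle [0.3759 0.311  0.0105] rect [0.376 0.311] [0.046 0.028] 5 bgr [106. 142. 189.]
box [175 256  66  66] ztop 0.04 topcircle [0.2718 0.2213 0.026 ] rect [0.277 0.226] [0.036 0.051] 41 bgr [36. 42. 67.]
box [517 295 123  42] ztop 0.018 topcircle [0.6081 0.186  0.0541] rect [0.602 0.203] [0.112 0.04 ] 23 bgr [43. 75. 53.]
box [561 310  72  60] ztop 0.029 topcircle [0.6257 0.1639 0.0278] rect [0.629 0.169] [0.041 0.055] 49 bgr [60. 67. 44.]
box [627 361  13  39] ztop 0.017 topcircle [0.6857 0.1056 0.0214] rect [0.686 0.108] [0.005 0.047] 5 bgr [31. 55. 24.]
box [  0 375  25  25] ztop 0.018 topcircle [0.0447 0.0875 0.0148] rect [0.042 0.09 ] [0.03  0.023] 55 bgr [111. 100.  90.]
t 16.88 pos [0.3697 0.3061 0.1376] yaw -89.9 tilt 0.4 open 1.0 grip 0.0
d [ 0.03  0.29 10.66]
```

View pics/w8.png

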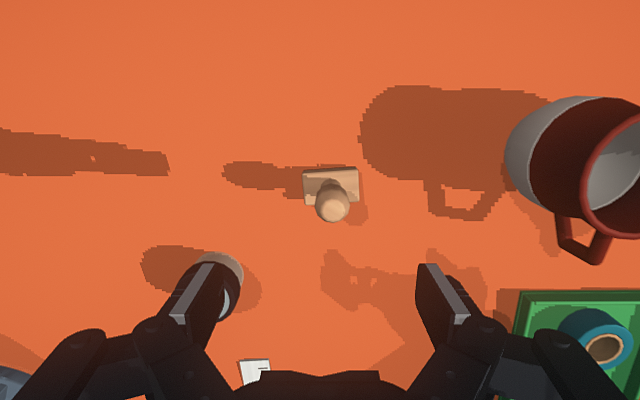

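The light stamp is at (331,195) and clear of the mug. The arm was still settling in this shot, so I'll take one still reading lower down.

```bash
python3 -m handwheel '[[[1,0,0,4,0,0,0],[1,0,0,4,0,0,0],[1,0,0,4,0,0,0],[1,0,0,4,0,0,0]]]'
python3 look.py w9 | grep '0.07 ' ;python3 d.py .374 .309 .031
```

```text
time_s: 17.38
eef_pos: [0.3736, 0.307, 0.1019]
eef_rot: [0.001, 0.708, 0.707, 0.001]
wrist_force: [0.1, -0.3, 0.4]
opening: 1.003
grasp_force: 0.0
box [288 180  66  66] ztop 0.07 topcircle [0.3758 0.3112 0.0106] rect [0.376 0.311] [0.046 0.028] 5 bgr [105. 140. 187.]
t 17.43 pos [0.3734 0.3071 0.1017] yaw -90.1 tilt 0.2 open 1.0 grip 0.0
d [0.19 0.05 7.07]
```

Stamp at (.3758,.3111), so the shift is tool x +0.4 and tool y +0.2.

```bash
python3 -m handwheel '[[[1,0.4,0.2,4,0,0,0],[1,0.4,0.2,7,0,0,0],[1,0.4,0.2,7.1,0,0,0],[-1,0.4,0.2,7.1,0,0,0],[-1,0.4,0.2,7.1,0,0,0],[-1,0.4,0.2,7.1,0,0,0],[-1,0.4,0.2,7.1,0,0,0],[-1,0.4,0.2,7.1,0,0,0],[-1,0.4,0.2,7.1,0,0,0],[-1,0.4,0.2,7.1,0,0,0]]]'
python3 d.py .618 -.0875 .141
```

```text
time_s: 18.68
eef_pos: [0.3749, 0.3112, 0.0301]
eef_rot: [0.0, 0.707, 0.707, 0.001]
wrist_force: [-1.1, -1.6, 6.4]
opening: 0.266
grasp_force: 58.5
t 18.68 pos [0.3749 0.3112 0.0301] yaw -90.0 tilt 0.1 open 0.27 grip 58.5
d [-39.85  24.35 -11.08]
```

```bash
python3 -m handwheel '[[[-1,0,0,-6,0,0,0],[-1,0,0,-11,0,0,0],[-1,-39.9,24.3,-11,0,0,0],[-1,-39.9,24.3,-11,0,0,0],[-1,-39.9,24.3,-11,0,0,0],[-1,-39.9,24.3,-11,0,0,0],[-1,-39.9,24.3,-11,0,0,0],[-1,-39.9,24.3,-11,0,0,0],[-1,-39.9,24.3,-11,0,0,0],[-1,-39.9,24.3,-11,0,0,0]]]'
python3 -m handwheel '[[[-1,0,0,3,0,0,0],[-1,0,0,3,0,0,0],[-1,0,0,3,0,0,0],[-1,0,0,3,0,0,0]]]'; python3 d.py .618 -.0875 .035
```

```text
time_s: 19.92
eef_pos: [0.618, -0.0917, 0.1392]
eef_rot: [0.001, 0.708, 0.706, 0.0]
wrist_force: [0.5, 1.0, -1.5]
opening: 0.263
grasp_force: 59.1
time_s: 20.42
eef_pos: [0.6175, -0.088, 0.1105]
eef_rot: [0.001, 0.707, 0.707, 0.0]
wrist_force: [-0.7, 0.6, -0.5]
opening: 0.264
grasp_force: 59.1
t 20.43 pos [ 0.6175 -0.088   0.1105] yaw -90.0 tilt 0.1 open 0.26 grip 59.1
d [0.06 0.03 7.55]
```

```bash
python3 -m handwheel '[[[-1,0,0,5,0,0,0],[-1,0,0,7,0,0,0],[-1,0,0,7.5,0,0,0],[-1,0,0,7.5,0,0,0],[0,0,0,7.5,0,0,0],[0,0,0,7.5,0,0,0],[0,0,0,7.5,0,0,0],[0,0,0,3,0,0,0],[0,0,0,-3,0,0,0],[1,0,0,-9,0,0,0]]]'
python3 -m handwheel '[[[1,0,0,0,0,0,0],[1,0,0,0,0,0,0]]]';python3 look.py w10 | grep '0.60\|0.61'; python3 d.py .4135 -.189 .19
```

```text
time_s: 21.68
eef_pos: [0.6165, -0.0883, 0.2006]
eef_rot: [-0.0, 0.707, 0.707, -0.0]
wrist_force: [2.0, 0.4, -0.2]
opening: 0.695
grasp_force: 0.0
time_s: 21.92
eef_pos: [0.6166, -0.0883, 0.1988]
eef_rot: [-0.0, 0.707, 0.707, -0.0]
wrist_force: [0.2, -0.4, -0.5]
opening: 1.0
grasp_force: 0.0
box [244 117 151 166] ztop 0.073 topcircle [ 0.6074 -0.1558  0.0108] rect [ 0.612 -0.122] [0.16 0.13] 80 bgr [112.  115.5 128. ]
box [297 159  48  44] ztop 0.074 topcircle [ 0.6184 -0.0892  0.0107] rect [ 0.619 -0.089] [0.046 0.028] 4 bgr [120. 152. 191.]
t 21.98 pos [ 0.616  -0.088   0.1976] yaw -90.0 tilt 0.1 open 1.0 grip 0.0
d [-10.11 -20.24   0.8 ]
```

```bash
python3 -m handwheel '[[[1,-10.1,-20.3,0,0,0,0],[1,-10.1,-20.3,0,0,0,0],[1,-10.1,-20.3,0,0,0,0],[1,-10.1,-20.3,0,0,0,0],[1,-10.1,-20.3,4,0,0,0],[1,-10.1,-20.3,6,0,0,0],[1,-10.1,-20.3,6,0,0,0],[1,-10.1,-20.3,6,0,0,0]]]'
python3 look.py w11 | grep '0.08[789]' ;python3 d.py .4135 -.189 .030
```

```text
time_s: 22.98
eef_pos: [0.4138, -0.1891, 0.1389]
eef_rot: [-0.0, 0.707, 0.707, -0.0]
wrist_force: [-0.4, 0.4, -0.1]
opening: 0.999
grasp_force: 0.0
box [557  38  83  47] ztop 0.061 topcircle [ 0.612  -0.0905  0.0101] rect [ 0.617 -0.089] [0.046 0.028] 5 bgr [ 78.  93. 112.]
box [296 174  45  71] ztop 0.088 topcircle [ 0.4137 -0.1888  0.0141] rect [ 0.414 -0.188] [0.028 0.027] 55 bgr [123.  45. 111.]
t 23.02 pos [ 0.4141 -0.1893  0.1394] yaw -90.0 tilt 0.0 open 1.0 grip 0.0
d [ 0.03 -0.07 10.94]
```

```bash
python3 -m handwheel '[[[1,0,0,5,0,0,0],[1,0,0,10,0,0,0],[1,0,0,10.9,0,0,0],[1,0,0,10.9,0,0,0],[-1,0,0,10.9,0,0,0],[-1,0,0,10.9,0,0,0],[-1,0,0,10.9,0,0,0],[-1,0,0,10.9,0,0,0],[-1,0,0,10.9,0,0,0],[-1,0,0,10.9,0,0,0]]]'
python3 d.py .552 -.356 .13
```

```text
time_s: 24.28
eef_pos: [0.4143, -0.1896, 0.0309]
eef_rot: [0.001, 0.707, 0.707, 0.0]
wrist_force: [-1.7, 0.6, 7.0]
opening: 0.313
grasp_force: 58.6
t 24.27 pos [ 0.4143 -0.1896  0.0309] yaw -90.0 tilt 0.1 open 0.31 grip 58.6
d [-16.64  13.79  -9.89]
```

```bash
python3 -m handwheel '[[[-1,0,0,-5,0,0,0],[-1,0,0,-9,0,0,0],[-1,-16.6,13.8,-9,0,0,0],[-1,-16.6,13.8,-9,0,0,0],[-1,-16.6,13.8,-9,0,0,0],[-1,-16.6,13.8,-9,0,0,0],[-1,-16.6,13.8,-5,0,0,0],[-1,-16.6,13.8,-5,0,0,0],[-1,-16.6,13.8,-5,0,0,0]]]'
python3 d.py .552 -.356 .0355
```

```text
time_s: 25.4
eef_pos: [0.5517, -0.3551, 0.0806]
eef_rot: [-0.0, 0.707, 0.707, 0.0]
wrist_force: [0.4, -0.3, 1.0]
opening: 0.309
grasp_force: 59.2
t 25.4 pos [ 0.5517 -0.3551  0.0806] yaw -90.0 tilt 0.0 open 0.31 grip 59.2
d [-0.09  0.03  4.51]
```

```bash
python3 -m handwheel '[[[-1,0,0,3,0,0,0],[-1,0,0,4.2,0,0,0],[-1,0,0,4.5,0,0,0],[-1,0,0,4.5,0,0,0],[0.3,0,0,4.5,0,0,0],[0.3,0,0,4.5,0,0,0],[0.3,0,0,4.5,0,0,0],[0.3,0,0,0,0,0,0],[0.3,0,0,-6,0,0,0],[0.3,0,0,-12,0,0,0]]]'
python3 -m handwheel '[[[1,0,0,0,0,0,0],[1,0,0,0,0,0,0],[1,0,0,0,0,0,0]]]'; python3 look.py w12 | grep '0.55\|0.09'
python3 - <<'E'
from bench import camera; import cv2; cv2.imwrite("pics/scene1.png",camera("scene")["frame"])
E
```

```text
time_s: 26.65
eef_pos: [0.5514, -0.3551, 0.2017]
eef_rot: [-0.0, 0.707, 0.707, 0.0]
wrist_force: [0.6, -0.1, -1.3]
opening: 0.649
grasp_force: 0.0
time_s: 27.02
eef_pos: [0.5507, -0.3544, 0.1977]
eef_rot: [-0.002, 0.707, 0.707, -0.0]
wrist_force: [-0.3, -0.2, 0.8]
opening: 0.998
grasp_force: 0.0
box [254  88 144 167] ztop 0.018 topcircle [ 0.5529 -0.3566  0.1021] rect [ 0.553 -0.357] [0.16  0.131] 85 bgr [176.  91.  74.]
box [305 161  35  55] ztop 0.092 topcircle [ 0.5531 -0.3549  0.0139] rect [ 0.553 -0.355] [0.028 0.027] 41 bgr [149.  52. 118.]
box [228 309 203  82] ztop 0.097 topcircle [ 0.5261 -0.5344  0.0591] rect [ 0.574 -0.541] [0.059 0.229] 85 bgr [79. 81. 85.]
```

View pics/scene1.png

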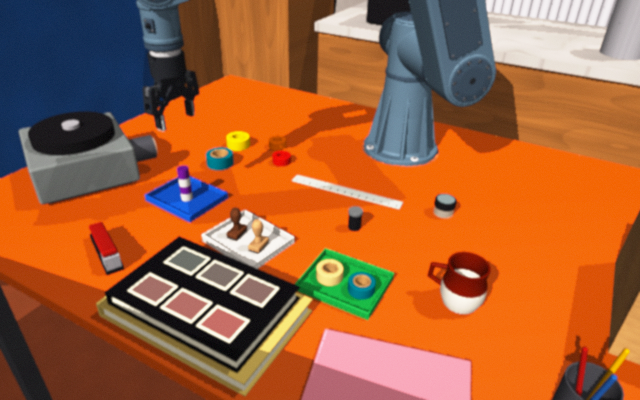

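All five things are in place: glue upright in blue (184,185), both stamps standing in white (236,224 and 258,236), both tapes flat in green (330,271 and 361,286). The mug and pot have not moved and the gripper is clear.

```bash
python3 -c "
from bench import ctrl;print(ctrl.hand_in())"
```

```text
the job is handed in; nothing more can be done
None
```

The job is handed in at about 27 s: both tapes lie flat in the green tray, both stamps stand in the white tray, the glue stick is upright in the blue tray, and the mug and film pot were left in place.

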